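# Line up the desk canisters by height

### The job

Tidy the desk: stand the four lidded stoneware canisters upright on the wooden board, one on the middle of each cork pad, in order of height, with the tallest at the end nearer the plant and the shortest at the end nearer the mug. Set them down rather than dropping them, don't tip any over, and leave the mug where it stands.

Things in the scene. Friction and masses are not known exactly. Their poses are not given: they have to be found in the camera images.
- canister_tall: Loose upright round lidded canister of cream stoneware, 126 mm tall in all (the tallest of the four): a plain cylinder 62 mm in diameter and 102 mm high, and on its flat lid, in the middle, a wooden knob 22 mm in diameter, 24 mm high. Lid and knob are fixed to the body. About 340 g, varies by a quarter. Origin: centre of its underside; z up.
- canister_medium: Loose upright round lidded canister of cream stoneware, 104 mm tall in all (the second tallest of the four): a plain cylinder 54 mm in diameter and 80 mm high, and on its flat lid, in the middle, a wooden knob 22 mm in diameter, 24 mm high. Lid and knob are fixed to the body. About 240 g, varies by a quarter. Origin: centre of its underside; z up.
- canister_small: Loose upright round lidded canister of cream stoneware, 82 mm tall in all (the third tallest of the four): a plain cylinder 46 mm in diameter and 58 mm high, and on its flat lid, in the middle, a wooden knob 22 mm in diameter, 24 mm high. Lid and knob are fixed to the body. About 160 g, varies by a quarter. Origin: centre of its underside; z up.
- canister_tiny: Loose upright round lidded canister of cream stoneware, 60 mm tall in all (the shortest of the four): a plain cylinder 38 mm in diameter and 36 mm high, and on its flat lid, in the middle, a wooden knob 22 mm in diameter, 24 mm high. Lid and knob are fixed to the body. About 100 g, varies by a quarter. Origin: centre of its underside; z up.
- pad_1: Flat round cork pad, 70 mm in diameter and 3 mm thick, fixed on the dark wooden board (400 x 90 mm, 18 mm high, lying roughly along y). No. 1 of four along the board, counted from the robot's left (+y) to its right; about 90 mm apart. Origin: centre of its underside, on the board's top; the pad's top is 21 mm above the desk.
- pad_2: Flat round cork pad, 70 mm in diameter and 3 mm thick, fixed on the dark wooden board (400 x 90 mm, 18 mm high, lying roughly along y). No. 2 of four along the board, counted from the robot's left (+y) to its right; about 90 mm apart. Origin: centre of its underside, on the board's top; the pad's top is 21 mm above the desk.
- pad_3: Flat round cork pad, 70 mm in diameter and 3 mm thick, fixed on the dark wooden board (400 x 90 mm, 18 mm high, lying roughly along y). No. 3 of four along the board, counted from the robot's left (+y) to its right; about 90 mm apart. Origin: centre of its underside, on the board's top; the pad's top is 21 mm above the desk.
- pad_4: Flat round cork pad, 70 mm in diameter and 3 mm thick, fixed on the dark wooden board (400 x 90 mm, 18 mm high, lying roughly along y). No. 4 of four along the board, counted from the robot's left (+y) to its right; about 90 mm apart. Origin: centre of its underside, on the board's top; the pad's top is 21 mm above the desk.
- plant: House plant with upright green leaves in a white ceramic pot, about 230 mm tall over all, the leaves hardly wider than the pot, pot 104 mm across and 88 mm high; fixed. It stands off one end of the board, the left or the right. Origin: centre of the pot's underside.
- mug: Grey mug, 80 mm across and 90 mm high, loose, about 320 g, standing off the other end of the board than the plant; its handle is at its +y side. Origin: centre of its underside. Not to be moved.
Mind the look-alikes: they are no part of the job. What is shaped like the canister_medium but blue or turquoise is not meant. Leave any orange look-alike of the canister_tiny alone.

How it is judged:
At the end, for the whole second after the job is handed in: Each pad carries one canister, upright (within 0.1 rad), its middle within 13 mm of the pad's middle, standing on the pad, the heights falling along the board from the plant's end to the mug's end; all are let go of and at rest (((world y of plant above 0 m and horizontal distance between canister_tall and pad_1 below 0.013 m and z of canister_tall in the frame of pad_1 between -0.002 and 0.008 m and horizontal distance between canister_medium and pad_2 below 0.013 m and z of canister_medium in the frame of pad_2 between -0.002 and 0.008 m and horizontal distance between canister_small and pad_3 below 0.013 m and z of canister_small in the frame of pad_3 between -0.002 and 0.008 m and horizontal distance between canister_tiny and pad_4 below 0.013 m and z of canister_tiny in the frame of pad_4 between -0.002 and 0.008 m) or (world y of plant below 0 m and horizontal distance between canister_tall and pad_4 below 0.013 m and z of canister_tall in the frame of pad_4 between -0.002 and 0.008 m and horizontal distance between canister_medium and pad_3 below 0.013 m and z of canister_medium in the frame of pad_3 between -0.002 and 0.008 m and horizontal distance between canister_small and pad_2 below 0.013 m and z of canister_small in the frame of pad_2 between -0.002 and 0.008 m and horizontal distance between canister_tiny and pad_1 below 0.013 m and z of canister_tiny in the frame of pad_1 between -0.002 and 0.008 m)) and angle between each of canister_tall, canister_medium, canister_small, canister_tiny's own z axis and vertical below 0.1 rad and linear speed of each of canister_tall, canister_medium, canister_small, canister_tiny below 0.02 m/s and angular speed of each of canister_tall, canister_medium, canister_small, canister_tiny below 0.2 rad/s and contact force between each of canister_tall, canister_medium, canister_small, canister_tiny and the fingers below 0.1 N); the robot touches nothing.
It fails at once if the mug is moved by more than 25 mm or tipped (distance of mug from where it was at the start of the episode above 0.025 m or angle between mug's own z axis and vertical above 0.3 rad).
It fails at once if a canister is tipped over (more than about 45 degrees) (angle between any of canister_tall, canister_medium, canister_small, canister_tiny's own z axis and vertical above 0.8 rad).
It fails at once if a canister is dropped from more than about 20 mm or thrown (faster than 0.65 m/s out of the fingers) ((linear speed of canister_tall above 0.65 m/s and contact force between canister_tall and the fingers below 0.2 N) or (linear speed of canister_medium above 0.65 m/s and contact force between canister_medium and the fingers below 0.2 N) or (linear speed of canister_small above 0.65 m/s and contact force between canister_small and the fingers below 0.2 N) or (linear speed of canister_tiny above 0.65 m/s and contact force between canister_tiny and the fingers below 0.2 N)).
It also fails if it takes over 93 s, if anything falls off the work surface, if the arm or the gripper's body presses on something with over 40 N, if the wrist force passes 120 N, or if a joint passes its speed limit or range.

### The arm

A 7-joint arm with a two-finger parallel gripper is mounted at the origin on the work surface. World frame = base frame: x ahead of the robot, y to its left, z up, the work surface at z = 0. Lengths are in m, angles in rad, forces in N, time in s.
With the tool pointing down it reaches from about 0.425 to 0.875 m from the base axis. Payload 9.9 kg.
Tool frame: the origin (TCP) lies midway between the tips of the shut fingers; the grasp point (between the pads) lies 19 mm behind it; x points along the fingers, z is the direction in which the jaws open and shut, and the axes are right-handed (so a half turn about x gives the same grasp; the last joint's range is limited). The gripper opens to 85 mm and grips with 20 to 120 N. Pads are 22 mm wide; open, the fingers measure 114 mm over their backs; the gripper's body (76 mm by 85 mm) begins 54 mm behind the grasp point. The pads swing forward as they close: fully open they stand 13 mm farther back than shut.
Start: joints at [1.249, 0.576, 0.025, 1.437, -0.015, 1.129, -0.057], TCP at [0.159, -0.656, 0.231] pointing down, gripper open.
Joint ranges: [-2.76, 2.76], [-0.34, 2.15], [-1.52, 1.57], [0.19, 2.46], [-1.09, 4.23], [0.17, 1.99], [-2.82, 2.82]. Speed limits (rad/s): [2.22, 2.22, 3.01, 3.01, 3.14, 3.14, 3.14].

### API

Orientations are given as a unit quaternion [w, x, y, z].
In Python, from cell import arm gives the robot as it stands.
- The arm moves only by the tool carry_out, never from a script. Its argument "deltas" is a list that holds one entry, the list of rows, each a list of 5 numbers: the shift along the world's x, y, z in mm, then the turn about the world's z in degrees, then the finger opening in mm, from 0 to 85.4. In form: [[[x, y, z, spin, fingers], ...]]. A call has exactly 5 rows; each row shifts and turns the pose as measured when the row begins; what a row does not reach is not made up. A row lasts 1/10 s, in which the tool goes at most 50 mm and 8.59 degrees, less where a joint would pass 70% of its speed; a pose out of reach is approached as far as the arm can. A call is refused whole if a number of a shift passes 50 or a number of a turn 8.59, either way. A call with a gripper value outside its range is refused whole. The fingers move at their own pace and stop on an object; "grip_force" is the grip in N (left out, the last holds). Time passes only in rows, so rows that do not move let the fingers close, or fill a call up. It gives the time, the measured TCP pose, the force and the opening at its end, in the units of the state.
- arm.get_state(): the state, without advancing time (a new reading comes with each control period).
- arm.capture(name): name is "scene" or "side" or "wrist"; returns (picture, depth): 384x512x3 uint8, red, green, blue; 384x512 float32, m along the optical axis (not along the pixel's ray), 0 where there is no reading.
- arm.camera_params(name): a dict with "intrinsics" (3x3 intrinsics, pixels), "dist" ([k1, k2, p1, p2, k3] as OpenCV has them; the pictures are not rectified), "R" (3x3) and "t" (3): a world point X has camera coordinates R X + t; the wrist camera has in their place "T_tool_cam" (4x4, takes a point from camera to tool coordinates, whose origin is the TCP and whose axes are the tool frame's). Camera axes: x right, y down, z forward; pixel columns grow to the right and rows downward; lengths in m; the calibration is good to about 2 mm. A picture is of the moment at which its call begins: read the wrist's pose just before it. camera_params takes no time and is no camera call.
- arm.hand_in(): hands the job in, once; it reports no verdict.
The state is a dict: "t": time; "qpos": joint angles; "qd": joint speeds; "joint_torque": joint torques, N m; "eef_pos": TCP position; "orientation": TCP orientation; "force": force on the tool from outside, world axes, zero at the start; "wrist_torque": the same for the moment, N m; "width": finger opening in m.
Only numpy, scipy, OpenCV 4.12 (cv2) and the standard library are available. Lean on these libraries where they do the work, as an engineer would, in place of code of your own. Each camera call takes 0.05 s, during which the arm holds its last target. There are 200 camera calls.

## Working session

There is one attempt and no reset: what is moved stays moved. The work goes in short steps, Python scripts to look and compute and a tool call to move; the robot and the scene stay as the last step left them, time stands still between calls to the robot, and variables do not carry over. Pictures are saved under pics/ and viewed, about 12 in all and at most 16, crops included, and the job is handed in when it is done.

Besides the shell and the picture viewer there is one more tool, called after ">>>" by a JSON object that holds its "api" and its "payload", one argument or row to a line. carry_out: Moves the arm, as the interface text tells. Its arguments: {"type":"object","properties":{"deltas":{"type":"array","items":{"type":"array","items":{"type":"array","items":{"type":"number"}}}},"grip_force":{"type":"number"}},"required":["deltas"]}

```bash
mkdir -p pics; ls
python3 - <<'E'
from cell import arm
import cv2,numpy as np
s=arm.get_state();print({k:np.round(v,3) for k,v in s.items()})
for n in("scene","side"):
    p,d=arm.capture(n);np.savez(f"pics/{n}0.npz",p=p,d=d);cv2.imwrite(f"pics/{n}0.png",p[...,::-1]);c=arm.camera_params(n);print(n,c,(d>0).mean())
im=np.hstack([cv2.imread("pics/scene0.png")])
E
```

```text
pics
{'t': np.float64(0.0), 'qpos': array([ 1.249,  0.577,  0.025,  1.438, -0.015,  1.129, -0.056]), 'qd': array([-0.001,  0.   , -0.001, -0.002,  0.001, -0.002,  0.001]), 'joint_torque': array([ 0.0000e+00, -7.6576e+01,  2.2500e+00, -2.8597e+01,  1.5000e-02,
        1.3000e-02, -0.0000e+00]), 'eef_pos': array([ 0.159, -0.656,  0.23 ]), 'orientation': array([ 0.555,  0.437,  0.556, -0.437]), 'force': array([-0.384,  0.253,  0.36 ]), 'wrist_torque': array([0.015, 0.005, 0.036]), 'width': np.float64(0.086)}
scene {'intrinsics': array([[462.88036351,   0.        , 258.99441866],
       [  0.        , 462.88036351, 188.18359834],
       [  0.        ,   0.        ,   1.        ]]), 'dist': array([-0.01181278,  0.        ,  0.        ,  0.        ,  0.        ]), 'R': array([[ 0.68751881,  0.72613714,  0.00653712],
       [ 0.48595818, -0.45338674, -0.74718479],
       [-0.53959478,  0.51688036, -0.6645842 ]]), 't': array([-0.34723759, -0.213564  ,  1.47769085])} 0.9960174560546875
side {'intrinsics': array([[476.50171599,   0.        , 250.39192001],
       [  0.        , 476.50171599, 187.73472188],
       [  0.        ,   0.        ,   1.        ]]), 'dist': array([0.03009424, 0.        , 0.        , 0.        , 0.        ]), 'R': array([[ 9.97085242e-01, -7.62947731e-02,  3.58455229e-04],
       [-5.43593311e-02, -7.13695180e-01, -6.98343936e-01],
       [ 5.35358200e-02,  6.96288947e-01, -7.15762264e-01]]), 't': array([-0.49525487,  0.06664588,  1.34942327])} 0.9957682291666666
```

View pics/scene0.png

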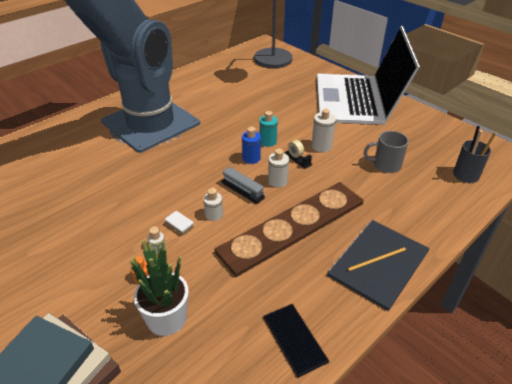

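View pics/side0.png

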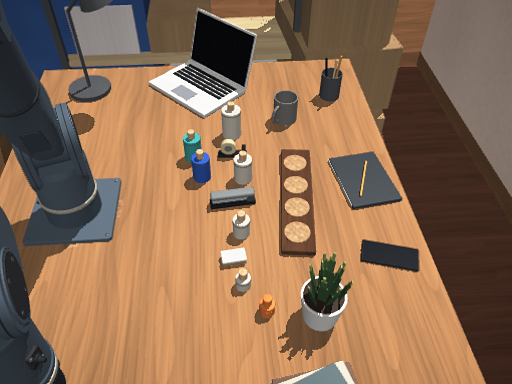

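The plant stands at −y, off the near end of the board, so tall goes on pad_4, medium on pad_3, small on pad_2 and tiny on pad_1.

In the side picture the cream canisters are tall (231,122), medium (243,168), small (241,225) and tiny (243,281). The look-alikes are blue (201,167), turquoise (193,147) and orange (267,306). Next I'll enlarge to confirm and measure.

```bash
cat > h.py <<'E'
import numpy as np,cv2
from cell import arm
def cloud(n,d,c=None):
    c=c or arm.camera_params(n);v,u=np.mgrid[:384,:512]
    uv=cv2.undistortPoints(np.stack([u,v],-1).reshape(-1,1,2).astype(np.float64),c['intrinsics'],c['dist']).reshape(384,512,2)
    X=np.dstack([uv,np.ones((384,512))])*d[...,None]
    return (X-c['t'])@c['R'],  np.dstack([uv,np.ones((384,512))])@c['R'], -c['R'].T@c['t']
def onplane(ray,C,z): return C+ray*((z-C[2])/ray[...,2])[...,None]
E
python3 - <<'E'
from h import *
B={'tall':(.102,.031),'medium':(.080,.027),'small':(.058,.023),'tiny':(.036,.019)}
seed={'scene':{'tall':(323,130),'medium':(278,168),'small':(213,205),'tiny':(155,240)},'side':{'tall':(231,122),'medium':(243,168),'small':(241,225),'tiny':(243,281)}}
crops=[]
for n in('scene','side'):
    f=np.load(f'pics/{n}0.npz');p,d=f['p'],f['d'];P,ray,C=cloud(n,d)
    for k,(h,r) in B.items():
        u,v=seed[n][k];w=np.zeros((384,512),bool);w[v-35:v+35,u-22:u+22]=1
        for nm,z0,z1 in(('lid',h-.006,h+.006),('knobtop',h+.018,h+.03)):
            m=w&(P[...,2]>z0)&(P[...,2]<z1);q=P[m]
            if nm=='lid' and n=='scene': pass
            if len(q)>3:
                cc,rr=cv2.minEnclosingCircle(q[:,:2].astype(np.float32));print(n,k,nm,len(q),np.round(cc,4),round(rr,4),np.round(np.median(q[:,2]),4))
    hsv=cv2.cvtColor(p,cv2.COLOR_RGB2HSV)
    m=(np.abs(P[...,2]-.021)<.012)&(hsv[...,2]>120)&(hsv[...,1]>60);w=np.zeros_like(m)
    if n=='scene': w[180:265,225:355]=1
    else: w[148:250,278:315]=1
    m=(m&w).astype(np.uint8)
    k,l,s,ce=cv2.connectedComponentsWithStats(m)
    for i in range(1,k):
        if s[i,4]>100:
            q=onplane(ray,C,.021)[l==i];e=cv2.fitEllipse(max(cv2.findContours((l==i).astype(np.uint8),0,1)[0],key=len))
            cc,rr=cv2.minEnclosingCircle(q[:,:2].astype(np.float32));print(n,'pad',ce[i].round(),s[i,4],np.round(cc,4),round(rr,4),'mean',q[:,:2].mean(0).round(4))
    pr=(240,60,0,0)
    for nm,uv in(('mug',(391,152)if n=='scene' else(286,107)),('plant',(163,305)if n=='scene' else(322,305))): print(n,nm,P[uv[1],uv[0]].round(3))
p=np.load('pics/side0.npz')['p'][85:335,150:350]
cv2.imwrite('pics/crop1.png',cv2.resize(p,None,fx=2.4,fy=2.4,interpolation=cv2.INTER_CUBIC)[...,::-1])
E
```

```text
scene tall lid 176 [0.4566 0.301 ] 0.0321 0.0987
scene tall knobtop 24 [0.4571 0.2995] 0.0108 0.1225
scene medium lid 202 [0.4333 0.1093] 0.0787 0.0774
scene medium knobtop 39 [0.4802 0.0905] 0.0117 0.1005
scene small lid 142 [ 0.4646 -0.1191] 0.0224 0.0552
scene small knobtop 42 [ 0.4648 -0.1169] 0.0123 0.0788
scene tiny lid 145 [ 0.4824 -0.3206] 0.0614 0.0339
scene tiny knobtop 100 [ 0.4859 -0.3163] 0.0546 0.0574
scene pad [332. 198.] 456 [0.6405 0.1288] 0.0404 mean [0.6437 0.1269]
scene pad [305. 214.] 503 [0.6308 0.0338] 0.0384 mean [0.6328 0.0335]
scene pad [277. 229.] 560 [ 0.6188 -0.0584] 0.0432 mean [ 0.6231 -0.0534]
scene pad [246. 246.] 634 [ 0.6052 -0.1359] 0.0453 mean [ 0.6109 -0.1419]
scene mug [0.663 0.341 0.07 ]
scene plant [ 0.665 -0.395  0.1  ]
side tall lid 213 [0.471  0.2103] 0.1282 0.1037
side tall knobtop 33 [0.4568 0.3026] 0.0118 0.127
side medium lid 153 [0.4809 0.0932] 0.0274 0.0815
side medium knobtop 41 [0.4798 0.0948] 0.014 0.1045
side small lid 139 [ 0.4621 -0.1165] 0.0236 0.0594
side small knobtop 51 [ 0.4622 -0.1144] 0.0112 0.0833
side tiny lid 165 [ 0.4729 -0.3163] 0.0601 0.0367
side tiny knobtop 77 [ 0.4767 -0.316 ] 0.052 0.0613
side pad [294. 163.] 321 [0.631  0.1217] 0.0532 mean [0.6413 0.1319]
side pad [295. 184.] 354 [0.6329 0.0388] 0.0378 mean [0.6318 0.0389]
side pad [296. 207.] 415 [ 0.6149 -0.0566] 0.0485 mean [ 0.622  -0.0495]
side pad [297. 232.] 466 [ 0.6103 -0.137 ] 0.0375 mean [ 0.6108 -0.1373]
side mug [0.639 0.336 0.081]
side plant [ 0.622 -0.401  0.092]
```

View pics/crop1.png

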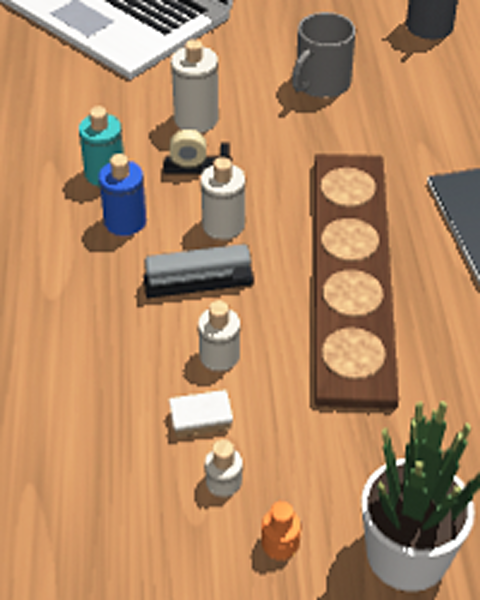

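The crop confirms the four cream canisters: crop (195,85), (222,200), (218,335) and (223,465). Blue, turquoise and orange are left alone. Tiny's measurement was polluted by its neighbours, so I'll redo it with a colour mask while the arm starts toward the tall one.

Run:
```python
from h import *
B={'tall':.102,'medium':.080,'small':.058,'tiny':.036}
seed={'scene':{'tall':(323,130),'medium':(278,168),'small':(213,205),'tiny':(155,240)},'side':{'tall':(231,122),'medium':(243,168),'small':(241,225),'tiny':(243,281)}}
for n in('scene','side'):
    f=np.load(f'pics/{n}0.npz');p,d=f['p'],f['d'];P,ray,C=cloud(n,d);hsv=cv2.cvtColor(p,cv2.COLOR_RGB2HSV)
    for k,h in B.items():
        u,v=seed[n][k];w=np.zeros((384,512),bool);w[v-30:v+22,u-16:u+16]=1
        m=w&(hsv[...,1]<75)&(hsv[...,2]>100)&(abs(P[...,2]-h)<.006);q=P[m];cc,r=cv2.minEnclosingCircle(q[:,:2].astype(np.float32))
        m=w&(hsv[...,1]>=75)&(hsv[...,0]>8)&(hsv[...,0]<28)&(abs(P[...,2]-h-.024)<.006);q=P[m];kk,r2=cv2.minEnclosingCircle(q[:,:2].astype(np.float32)) if len(q) else ((0,0),0)
        print(n,k,np.round(cc,4),round(r,4),np.round(kk,4),round(r2,4),len(q))
```

```text
scene tall [0.4566 0.3009] 0.0321 [0.4574 0.301 ] 0.0095 20
scene medium [0.4821 0.0902] 0.028 [0.4802 0.0905] 0.0117 38
scene small [ 0.4646 -0.1191] 0.0224 [ 0.4648 -0.1169] 0.0123 42
scene tiny [ 0.459  -0.2838] 0.0184 [ 0.4863 -0.3128] 0.052 77
side tall [0.4585 0.3059] 0.0344 [0.4568 0.3026] 0.0118 31
side medium [0.4809 0.0932] 0.0274 [0.4798 0.0948] 0.014 38
side small [ 0.4619 -0.1163] 0.0233 [ 0.4622 -0.1144] 0.0112 46
side tiny [ 0.4554 -0.2817] 0.0196 [ 0.4557 -0.2806] 0.0114 51
```

>>> {"api": "carry_out", "payload": {
  "deltas": [
    [[40, 30, 0, 8.5, 45], [40, 30, 0, 8.5, 45], [40, 30, 0, 8.5, 45], [30, 40, 0, 8.5, 45], [20, 45, 0, 8.5, 45]]
  ],
  "grip_force": 40
}}

```text
t: 0.6
eef_pos: [0.325, -0.4816, 0.2274]
orientation: [0.675, 0.204, 0.678, -0.206]
force: [0.5, -0.4, -0.0]
width: 0.0452
```

Positions (x, y):

| Canister | x | y |
|---|---|---|
| Tall | .4575 | .3025 |
| Medium | .4805 | .092 |
| Small | .4635 | −.117 |
| Tiny | .457 | −.282 |

| Pad | x | y |
|---|---|---|
| pad_1 | .642 | .1295 |
| pad_2 | .632 | .036 |
| pad_3 | .6225 | −.0515 |
| pad_4 | .611 | −.1395 |

Tiny is nearest, so I'll start with it, using knob grips.

>>> {"api": "carry_out", "payload": {
  "deltas": [
    [[30, 40, 0, 8.5, 45], [30, 40, 0, 8.5, 45], [30, 40, 0, 8.5, 45], [30, 40, 0, 8.2, 45], [12, 40, 0, 0, 45]]
  ]
}}

```text
t: 1.1
eef_pos: [0.4561, -0.2782, 0.2267]
orientation: [0.706, -0.007, 0.708, 0.004]
force: [-0.0, 0.3, -0.4]
width: 0.0449
```

>>> {"api": "carry_out", "payload": {
  "deltas": [
    [[0, 0, -30, 0, 45], [0, 0, -30, 0, 45], [0, 0, 0, 0, 45], [0, 0, 0, 0, 45], [0, 0, 0, 0, 45]]
  ]
}}

```text
t: 1.6
eef_pos: [0.46, -0.2701, 0.1673]
orientation: [0.707, -0.011, 0.707, 0.009]
force: [0.1, 0.5, 0.1]
width: 0.0454
```

```bash
cat > w.py <<'E'
from h import *
from scipy.spatial.transform import Rotation as Ro
import sys
# wrist view: circle of points near height z around world guess
def wrist(name):
    s=arm.get_state();p,d=arm.capture("wrist");c=arm.camera_params("wrist");T=c['T_tool_cam']
    R=Ro.from_quat(s['orientation'],scalar_first=True).as_matrix()
    Rw=R@T[:3,:3];tw=R@T[:3,3]+s['eef_pos']
    c=dict(c,R=Rw.T,t=-Rw.T@tw);P,ray,C=cloud("wrist",d,c)
    cv2.imwrite(f'pics/{name}.png',p[...,::-1]);return s,p,P
def find(P,z0,z1,g,rad=.06):
    m=(P[...,2]>z0)&(P[...,2]<z1)&(np.hypot(P[...,0]-g[0],P[...,1]-g[1])<rad);q=P[m]
    if len(q)<5: return None
    cc,r=cv2.minEnclosingCircle(q[:,:2].astype(np.float32));return np.round(cc,4),round(r,4),len(q),np.median(q[:,2]).round(4),q[:,:2].mean(0).round(4)
E
python3 - <<'E'
from w import *
s,p,P=wrist('w1');print(s['eef_pos'],s['orientation'],s['width'])
print(find(P,.03,.042,(.457,-.282),.04),find(P,.054,.07,(.457,-.282),.04))
E
```

```text
[ 0.46003603 -0.27010595  0.16727266] [ 0.70685821 -0.01108077  0.70720622  0.00938312] 0.045379273127863363
(array([ 0.4555, -0.28  ]), 0.0188, 705, np.float64(0.0345), array([ 0.4556, -0.2744])) (array([ 0.4553, -0.2802]), 0.011, 514, np.float64(0.0585), array([ 0.4555, -0.2795]))
```

View pics/w1.png

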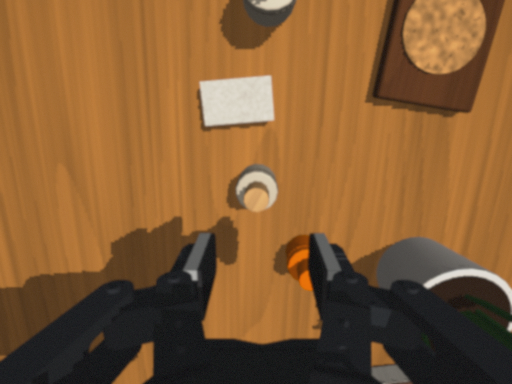

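The wrist view shows tiny at pixel (257,190), measured at (.4555, −.280), which agrees with the other views. Orange is at (300,260), clear of the fingers. Now to align and descend.

>>> {"api": "carry_out", "payload": {
  "deltas": [
    [[-4.5, -10, -20, 0, 45], [0, 0, -40, 0, 45], [0, 0, -30, 0, 45], [0, 0, 0, 0, 45], [0, 0, 0, 0, 45]]
  ]
}}

```text
t: 2.15
eef_pos: [0.4588, -0.2856, 0.0821]
orientation: [0.711, -0.012, 0.703, 0.005]
force: [0.5, -0.5, -0.1]
width: 0.0448
```

>>> {"api": "carry_out", "payload": {
  "deltas": [
    [[-3, 5, 0, 0, 45], [0, 0, 0, 0, 45], [0, 0, -20, 0, 45], [0, 0, -20, 0, 45], [0, 0, 0, 0, 45]]
  ]
}}

```text
t: 2.65
eef_pos: [0.4596, -0.2824, 0.049]
orientation: [0.714, -0.014, 0.7, 0.002]
force: [-0.2, -0.2, 0.4]
width: 0.0449
```

>>> {"api": "carry_out", "payload": {
  "deltas": [
    [[-4, 2, -10, 0, 45], [0, 0, 0, 0, 45], [0, 0, 0, 0, 45], [0, 0, 0, 0, 22], [0, 0, 0, 0, 22]]
  ]
}}

```text
t: 3.15
eef_pos: [0.4585, -0.2817, 0.0447]
orientation: [0.716, -0.015, 0.697, 0.001]
force: [0.7, -0.1, -0.9]
width: 0.0219
```

>>> {"api": "carry_out", "payload": {
  "deltas": [
    [[-3, 1.5, 0, 0, 40], [0, 0, -6, 0, 35], [0, 0, -5, 0, 35], [0, 0, 0, 0, 0], [0, 0, 0, 0, 0]]
  ]
}}

```text
t: 3.65
eef_pos: [0.4571, -0.2809, 0.0349]
orientation: [0.718, -0.016, 0.696, -0.0]
force: [-2.8, 1.4, 8.5]
width: 0.0289
```

```bash
cat >> h.py <<'E'
from scipy.spatial.transform import Rotation as _R
def st():
    s=arm.get_state();M=_R.from_quat(s['orientation'],scalar_first=True).as_matrix()
    print('t',round(float(s['t']),2),'pos',(1000*s['eef_pos']).round(1),'tooldir deg',np.degrees(M[:2,0]).round(2),'jaw',np.degrees(np.arctan2(M[1,2],M[0,2])).round(1),'F',s['force'].round(1),'w',round(float(s['width'])*1000,1))
E
python3 -c "
from h import *
st();st()"
```

```text
t 3.65 pos [ 457.1 -280.9   34.9] tooldir deg [ 1.79 -1.3 ] jaw 1.3 F [-2.8  1.4  8.5] w 28.9
t 3.65 pos [ 457.1 -280.9   34.9] tooldir deg [ 1.79 -1.3 ] jaw 1.3 F [-2.8  1.4  8.5] w 28.9
```

>>> {"api": "carry_out", "payload": {
  "deltas": [
    [[-1, 0, 3, 0, 0], [0, 0, 1, 0, 0], [0, 0, 0, 0, 0], [0, 0, 0, 0, 0], [0, 0, 0, 0, 0]]
  ]
}}

```text
t: 4.15
eef_pos: [0.4553, -0.2804, 0.0375]
orientation: [0.717, -0.016, 0.697, 0.0]
force: [0.1, -0.1, -1.3]
width: 0.0285
```

```bash
python3 -c "
from h import *
st()"
```

```text
t 4.15 pos [ 455.3 -280.4   37.5] tooldir deg [ 1.67 -1.23] jaw 1.3 F [ 0.1 -0.1 -1.3] w 28.5
```

Run:
```python
from w import *
s,p,P=wrist('w2')
p2,_=arm.capture('side');a=cv2.resize(p2[215:335,170:330],(640,480),interpolation=cv2.INTER_CUBIC)
cv2.imwrite('pics/c2.png',np.hstack([cv2.resize(p[120:384,80:432],(400,300)),cv2.resize(a,(400,300))])[...,::-1]);st()
```

```text
t 4.25 pos [ 455.3 -280.4   37.5] tooldir deg [ 1.67 -1.23] jaw 1.3 F [-0.1 -0.1 -1.3] w 28.5
```

View pics/c2.png

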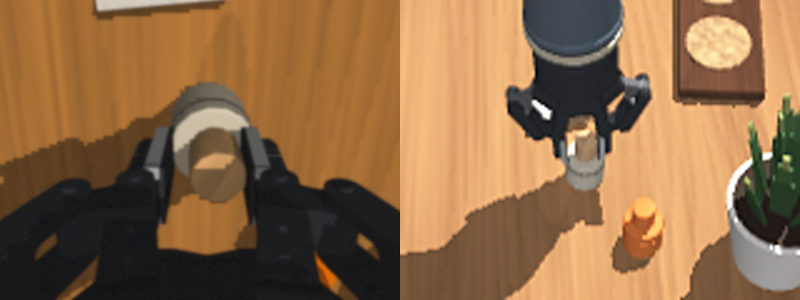

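>>> {"api": "carry_out", "payload": {
  "deltas": [
    [[0, 0, 4, 0, 0], [0, 0, 0, 0, 0], [0, 0, 0, 0, 0], [0, 0, 0, 0, 0], [0, 0, 0, 0, 0]]
  ]
}}

```text
t: 4.75
eef_pos: [0.4553, -0.2805, 0.0419]
orientation: [0.717, -0.016, 0.697, 0.0]
force: [0.6, 0.7, -1.6]
width: 0.0285
```

```bash
python3 -c "
from h import *
st()"
```

```text
t 4.75 pos [ 455.3 -280.5   41.9] tooldir deg [ 1.68 -1.23] jaw 1.3 F [ 0.6  0.7 -1.6] w 28.5
```

>>> {"api": "carry_out", "payload": {
  "deltas": [
    [[0, 0, 5, 0, 0], [0, 0, 5, 0, 0], [0, 0, 5, 0, 0], [0, 0, 0, 0, 0], [0, 0, 0, 0, 0]]
  ]
}}

```text
t: 5.25
eef_pos: [0.4555, -0.2805, 0.0586]
orientation: [0.717, -0.016, 0.696, 0.0]
force: [0.3, 0.2, -1.4]
width: 0.0281
```

Run:
```python
from w import *
s,p,P=wrist('w3');st();print(find(P,.02,.1,(.455,-.28),.03))
p2,_=arm.capture('side');a=p2[215:335,170:330]
p3,_=arm.capture('scene');b=p3[180:300,80:240]
cv2.imwrite('pics/c3.png',np.hstack([cv2.resize(x,(400,300),interpolation=cv2.INTER_CUBIC) for x in (b,a)])[...,::-1])
```

```text
t 5.3 pos [ 455.5 -280.5   58.6] tooldir deg [ 1.71 -1.25] jaw 1.3 F [-1.5  0.4 -0.8] w 28.6
(array([ 0.4553, -0.2714]), 0.0281, 9023, np.float64(0.0762), array([ 0.4559, -0.273 ]))
```

View pics/c3.png

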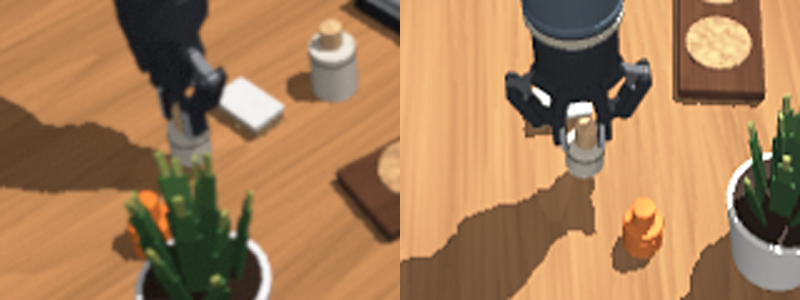

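Tiny is held and off the desk. In the side view it has risen with the fingers, and the force is about −1.3 N. Next is lifting and carrying it to pad_1.

>>> {"api": "carry_out", "payload": {
  "deltas": [
    [[0, 0, 20, 0, 0], [0, 0, 35, 0, 0], [0, 0, 35, 0, 0], [5, 15, 25, 0, 0], [15, 30, 10, 0, 0]]
  ],
  "grip_force": 50
}}

```text
t: 5.9
eef_pos: [0.471, -0.2374, 0.1843]
orientation: [0.715, -0.012, 0.699, -0.001]
force: [0.5, 0.2, -1.0]
width: 0.028
```

>>> {"api": "carry_out", "payload": {
  "deltas": [
    [[18, 40, 0, 0, 0], [18, 40, 0, 0, 0], [18, 40, 0, 0, 0], [18, 40, 0, 0, 0], [18, 40, 0, 0, 0]]
  ]
}}

```text
t: 6.4
eef_pos: [0.563, -0.0339, 0.1865]
orientation: [0.716, -0.011, 0.698, -0.006]
force: [1.7, -0.5, -0.6]
width: 0.0279
```

>>> {"api": "carry_out", "payload": {
  "deltas": [
    [[18, 40, 0, 0, 0], [18, 40, 0, 0, 0], [15, 30, 0, 0, 0], [10, 15, 0, 0, 0], [0, 0, 0, 0, 0]]
  ]
}}

```text
t: 6.9
eef_pos: [0.6258, 0.1059, 0.1847]
orientation: [0.715, -0.013, 0.699, -0.001]
force: [-0.3, 0.1, -1.0]
width: 0.0279
```

Run:
```python
from w import *
s,p,P=wrist('w4');st()
hsv=cv2.cvtColor(p,cv2.COLOR_RGB2HSV)
print(find(P,.09,.2,s['eef_pos'][:2],.03))
for z in [(.64,.13),(.632,.036),(.6225,-.05)]:
  m=(abs(P[...,2]-.021)<.01)&(hsv[...,2]>120)&(np.hypot(P[...,0]-z[0],P[...,1]-z[1])<.043)
  q=P[m];print(m.sum(),cv2.minEnclosingCircle(q[:,:2].astype(np.float32)) if len(q)>9 else 0)
```

```text
t 6.95 pos [625.2 104.5 184.6] tooldir deg [ 1.29 -1.13] jaw 0.9 F [ 0.1 -0.7 -0.9] w 27.8
(array([0.6259, 0.1134]), 0.0276, 4198, np.float64(0.1848), array([0.6253, 0.1165]))
4422 ((0.6420578956604004, 0.13294151425361633), 0.039319269359111786)
22 ((0.6298983097076416, 0.048505160957574844), 0.03584833815693855)
1947 ((0.6196786761283875, -0.049475476145744324), 0.0409000962972641)
```

View pics/w4.png

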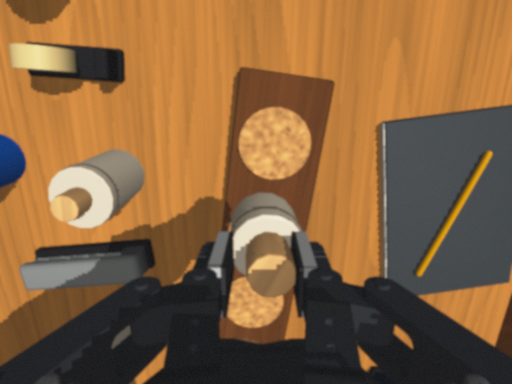

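Canister held upright at pixel (268,255), pad_1 at (275,143), measured about (.642, .130). Aligning and descending.

>>> {"api": "carry_out", "payload": {
  "deltas": [
    [[10, 15, 0, 0, 0], [8, 12, -10, 0, 0], [0, 0, -30, 0, 0], [0, 0, -30, 0, 0], [0, 0, -20, 0, 0]]
  ]
}}

```text
t: 7.45
eef_pos: [0.6442, 0.1271, 0.0924]
orientation: [0.716, -0.012, 0.698, -0.004]
force: [0.0, -0.0, -1.6]
width: 0.028
```

```bash
python3 -c "
from h import *
st()"
```

```text
t 7.45 pos [644.2 127.1  92.4] tooldir deg [ 1.47 -1.3 ] jaw 0.6 F [ 0.  -0.  -1.6] w 28.0
```

>>> {"api": "carry_out", "payload": {
  "deltas": [
    [[-2, 3, -10, 0, 0], [0, 0, -10, 0, 0], [0, 0, -7, 0, 0], [0, 0, 0, 0, 0], [0, 0, 0, 0, 0]]
  ]
}}

```text
t: 7.95
eef_pos: [0.6403, 0.1271, 0.0607]
orientation: [0.714, -0.012, 0.7, -0.006]
force: [0.2, 0.5, -1.3]
width: 0.0278
```

```bash
python3 -c "
from h import *
st()"
```

```text
t 7.95 pos [640.3 127.1  60.7] tooldir deg [ 1.18 -1.46] jaw 0.5 F [ 0.2  0.5 -1.3] w 27.8
```

>>> {"api": "carry_out", "payload": {
  "deltas": [
    [[2, 3, 0, 0, 0], [0, 0, -2, 0, 0], [0, 0, -1, 0, 0], [0, 0, 0, 0, 0], [0, 0, 0, 0, 0]]
  ]
}}

```text
t: 8.45
eef_pos: [0.6441, 0.1309, 0.0601]
orientation: [0.716, -0.011, 0.698, -0.006]
force: [1.1, -0.3, -0.8]
width: 0.028
```

```bash
python3 -c "
from h import *
st()"
```

```text
t 8.45 pos [644.1 130.9  60.1] tooldir deg [ 1.43 -1.4 ] jaw 0.4 F [ 1.1 -0.3 -0.8] w 28.0
```

>>> {"api": "carry_out", "payload": {
  "deltas": [
    [[-2, 0, -2, 0, 0], [0, 0, -2, 0, 0], [0, 0, 0, 0, 0], [0, 0, 0, 0, 0], [0, 0, 0, 0, 0]]
  ]
}}

```text
t: 8.95
eef_pos: [0.6421, 0.1309, 0.0562]
orientation: [0.716, -0.011, 0.698, -0.006]
force: [-0.1, 1.5, 0.6]
width: 0.028
```

```bash
python3 -c "
from h import *
st()"
```

```text
t 8.95 pos [642.1 130.9  56.2] tooldir deg [ 1.47 -1.39] jaw 0.4 F [-0.1  1.5  0.6] w 28.0
```

Contact (Fz went from −1.3 to +0.6), so I'll release, rise and go to the small canister.

>>> {"api": "carry_out", "payload": {
  "deltas": [
    [[0, 0, 0, 0, 45], [0, 0, 0, 0, 45], [0, 0, 0, 0, 45], [0, 0, 20, 0, 45], [0, 0, 40, 0, 45]]
  ]
}}

```text
t: 9.45
eef_pos: [0.6389, 0.1297, 0.112]
orientation: [0.713, -0.012, 0.701, -0.007]
force: [0.2, -0.1, 0.9]
width: 0.0454
```

>>> {"api": "carry_out", "payload": {
  "deltas": [
    [[-10, -10, 35, 0, 45], [-34, -45, 5, 0, 45], [-34, -45, 0, 0, 45], [-34, -45, 0, 0, 45], [-34, -45, 0, 0, 45]]
  ]
}}

```text
t: 9.95
eef_pos: [0.5064, -0.0402, 0.1582]
orientation: [0.718, -0.013, 0.696, -0.001]
force: [0.1, -1.9, -0.2]
width: 0.045
```

>>> {"api": "carry_out", "payload": {
  "deltas": [
    [[-30, -40, 0, 0, 45], [-10, -15, 0, 0, 45], [0, 0, 0, 0, 45], [0, 0, 0, 0, 45], [0, 0, 0, 0, 45]]
  ]
}}

```text
t: 10.45
eef_pos: [0.462, -0.1011, 0.1591]
orientation: [0.717, -0.011, 0.697, -0.005]
force: [0.2, -0.0, -0.4]
width: 0.045
```

Run:
```python
from w import *
s,p,P=wrist('w5');st()
print(find(P,.05,.064,(.4635,-.117),.04),find(P,.076,.09,(.4635,-.117),.04))
p,d=arm.capture('side');P,_,_=cloud('side',d);print(find(P,.073,.09,(.642,.13),.03),find(P,.05,.063,(.642,.13),.03))
p,d=arm.capture('scene');P,_,_=cloud('scene',d);print(find(P,.073,.09,(.642,.13),.03),find(P,.05,.063,(.642,.13),.03))
```

```text
t 10.5 pos [ 462.2 -100.7  159.1] tooldir deg [ 1.69 -1.33] jaw 0.6 F [-0.3  0.3 -0.5] w 44.6
(array([ 0.4616, -0.1146]), 0.0231, 1581, np.float64(0.0565), array([ 0.4614, -0.1095])) (array([ 0.4616, -0.1149]), 0.0109, 641, np.float64(0.0805), array([ 0.4616, -0.1141]))
(array([0.6443, 0.13  ]), 0.0113, 43, np.float64(0.0814), array([0.6451, 0.1281])) (array([0.6439, 0.1285]), 0.0193, 74, np.float64(0.0578), array([0.6437, 0.1225]))
(array([0.6448, 0.126 ]), 0.0118, 49, np.float64(0.0777), array([0.646 , 0.1251])) (array([0.6448, 0.1243]), 0.0206, 98, np.float64(0.054), array([0.6486, 0.1203]))
```

Tiny stands on pad_1 within about 4 mm. Small is at (.4616, −.1148).

>>> {"api": "carry_out", "payload": {
  "deltas": [
    [[-1, -14, 0, 0, 45], [0, 0, -20, 0, 45], [0, 0, -30, 0, 45], [0, 0, -20, 0, 45], [0, 0, 0, 0, 45]]
  ]
}}

```text
t: 11.1
eef_pos: [0.4652, -0.1106, 0.0873]
orientation: [0.719, -0.014, 0.695, -0.001]
force: [-1.4, 0.2, -0.6]
width: 0.0449
```

```bash
python3 -c "
from h import *
st()"
```

```text
t 11.1 pos [ 465.2 -110.6   87.3] tooldir deg [ 1.92 -1.23] jaw 1.0 F [-1.4  0.2 -0.6] w 44.9
```

>>> {"api": "carry_out", "payload": {
  "deltas": [
    [[-4, -5, 0, 0, 45], [0, 0, -13, 0, 45], [0, 0, -10, 0, 42], [0, 0, 0, 0, 42], [0, 0, 0, 0, 42]]
  ]
}}

```text
t: 11.6
eef_pos: [0.4631, -0.1152, 0.0666]
orientation: [0.72, -0.015, 0.694, -0.001]
force: [-0.6, 0.4, 0.4]
width: 0.0421
```

```bash
python3 -c "
from h import *
st()"
```

```text
t 11.6 pos [ 463.1 -115.2   66.6] tooldir deg [ 2.11 -1.26] jaw 1.2 F [-0.6  0.4  0.4] w 42.1
```

>>> {"api": "carry_out", "payload": {
  "deltas": [
    [[-1, 0, -6, 0, 42], [0, 0, 0, 0, 42], [0, 0, 0, 0, 0], [0, 0, 0, 0, 0], [0, 0, 0, 0, 0]]
  ]
}}

```text
t: 12.1
eef_pos: [0.4627, -0.1155, 0.0616]
orientation: [0.721, -0.015, 0.693, -0.001]
force: [0.5, -0.7, -1.3]
width: 0.0205
```

```bash
python3 -c "
from h import *
st()"
```

```text
t 12.1 pos [ 462.7 -115.5   61.6] tooldir deg [ 2.23 -1.31] jaw 1.2 F [ 0.5 -0.7 -1.3] w 20.5
```

>>> {"api": "carry_out", "payload": {
  "deltas": [
    [[0, 0, 8, 0, 0], [0, 0, 15, 0, 0], [0, 0, 30, 0, 0], [0, 0, 20, 0, 0], [0, 0, 0, 0, 0]]
  ]
}}

```text
t: 12.6
eef_pos: [0.4616, -0.1148, 0.1383]
orientation: [0.72, -0.015, 0.694, -0.0]
force: [0.4, 0.1, -1.9]
width: 0.0204
```

Run:
```python
from w import *
st();s,p,P=wrist('w6');st()
p2,_=arm.capture('side');a=p2[160:280,170:330]
cv2.imwrite('pics/c6.png',np.hstack([cv2.resize(x,(400,300),interpolation=cv2.INTER_CUBIC) for x in (p,a)])[...,::-1])
```

```text
t 12.6 pos [ 461.6 -114.8  138.3] tooldir deg [ 2.09 -1.25] jaw 1.2 F [ 0.4  0.1 -1.9] w 20.4
t 12.65 pos [ 461.1 -114.9  137.3] tooldir deg [ 2.03 -1.24] jaw 1.2 F [-0.1 -0.4 -2.3] w 20.4
```

View pics/c6.png

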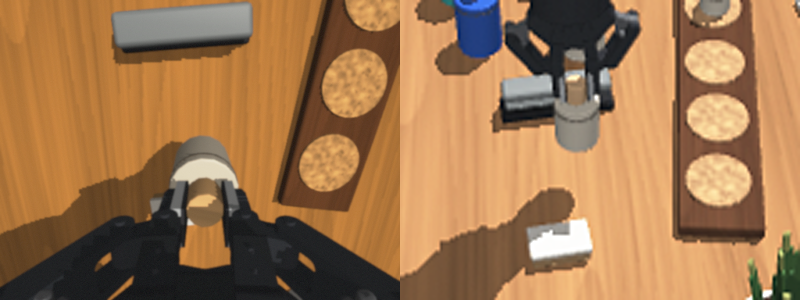

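Small is held, knob between the fingers. On to pad_2.

>>> {"api": "carry_out", "payload": {
  "deltas": [
    [[15, 15, 15, 0, 0], [35, 30, 0, 0, 0], [35, 30, 0, 0, 0], [35, 30, 0, 0, 0], [25, 25, 0, 0, 0]]
  ]
}}

```text
t: 13.2
eef_pos: [0.6025, 0.0132, 0.146]
orientation: [0.714, -0.013, 0.7, -0.006]
force: [-0.3, -0.2, -1.7]
width: 0.0204
```

>>> {"api": "carry_out", "payload": {
  "deltas": [
    [[12, 10, 0, 0, 0], [5, 5, 0, 0, 0], [0, 0, 0, 0, 0], [0, 0, -20, 0, 0], [0, 0, 0, 0, 0]]
  ]
}}

```text
t: 13.7
eef_pos: [0.6189, 0.0326, 0.1193]
orientation: [0.712, -0.015, 0.702, -0.003]
force: [-1.1, -0.4, -1.4]
width: 0.0203
```

```bash
python3 -c "
from h import *
st()"
```

```text
t 13.7 pos [618.9  32.6 119.3] tooldir deg [ 0.78 -1.46] jaw 0.9 F [-1.1 -0.4 -1.4] w 20.3
```

>>> {"api": "carry_out", "payload": {
  "deltas": [
    [[10, 3, 0, 0, 0], [3, 1, 0, 0, 0], [0, 0, -13, 0, 0], [0, 0, -12, 0, 0], [0, 0, 0, 0, 0]]
  ]
}}

```text
t: 14.2
eef_pos: [0.6327, 0.0339, 0.0943]
orientation: [0.712, -0.014, 0.702, -0.005]
force: [-0.4, -0.5, -1.3]
width: 0.0202
```

```bash
python3 -c "
from h import *
st()"
```

```text
t 14.2 pos [632.7  33.9  94.3] tooldir deg [ 0.85 -1.55] jaw 0.7 F [-0.4 -0.5 -1.3] w 20.2
```

>>> {"api": "carry_out", "payload": {
  "deltas": [
    [[0, 3, -6, 0, 0], [0, 0, -4, 0, 0], [0, 0, -1, 0, 0], [0, 0, 0, 0, 0], [0, 0, 0, 0, 0]]
  ]
}}

```text
t: 14.7
eef_pos: [0.6326, 0.0373, 0.0831]
orientation: [0.712, -0.014, 0.702, -0.005]
force: [0.5, -0.1, -0.6]
width: 0.0206
```

```bash
python3 -c "
from h import *
st()"
```

```text
t 14.7 pos [632.6  37.3  83.1] tooldir deg [ 0.87 -1.57] jaw 0.8 F [ 0.5 -0.1 -0.6] w 20.6
```

Contact is starting. One more small press, then release and rise.

>>> {"api": "carry_out", "payload": {
  "deltas": [
    [[0, 0, -1.5, 0, 0], [0, 0, 0, 0, 0], [0, 0, 0, 0, 45], [0, 0, 0, 0, 45], [0, 0, 0, 0, 45]]
  ]
}}

```text
t: 15.2
eef_pos: [0.6333, 0.0375, 0.0834]
orientation: [0.713, -0.014, 0.701, -0.005]
force: [0.6, -0.3, 0.6]
width: 0.045
```

>>> {"api": "carry_out", "payload": {
  "deltas": [
    [[0, 0, 15, 0, 45], [0, 0, 40, 0, 45], [-20, 5, 40, 0, 45], [-40, 15, 5, 0, 45], [-40, 15, 0, 0, 45]]
  ]
}}

```text
t: 15.7
eef_pos: [0.5346, 0.0713, 0.1887]
orientation: [0.714, -0.012, 0.7, -0.007]
force: [-0.4, 1.8, -0.4]
width: 0.0453
```

>>> {"api": "carry_out", "payload": {
  "deltas": [
    [[-30, 15, 0, 0, 45], [-15, 5, 0, 0, 45], [0, 0, 0, 0, 45], [0, 0, 0, 0, 45], [0, 0, 0, 0, 45]]
  ]
}}

```text
t: 16.2
eef_pos: [0.4856, 0.0941, 0.1949]
orientation: [0.716, -0.014, 0.698, -0.005]
force: [0.6, -0.9, -0.9]
width: 0.0449
```

Run:
```python
from w import *
s,p,P=wrist('w7');st()
g=(.4805,.092);print(find(P,.072,.086,g,.045),find(P,.097,.11,g,.045))
g=(.632,.0365)
for n in('side','scene'):
    p,d=arm.capture(n);P,_,_=cloud(n,d);print(n,find(P,.095,.112,g,.03),find(P,.072,.086,g,.03))
```

```text
t 16.25 pos [485.9  94.1 194.8] tooldir deg [ 1.53 -1.47] jaw 0.7 F [0.5 0.3 0.6] w 45.2
(array([0.4796, 0.095 ]), 0.027, 2373, np.float64(0.0785), array([0.4796, 0.0981])) (array([0.4797, 0.0951]), 0.0109, 606, np.float64(0.1024), array([0.4797, 0.0957]))
side (array([0.6325, 0.0381]), 0.0128, 49, np.float64(0.1033), array([0.6317, 0.0354])) (array([0.6298, 0.0368]), 0.0252, 130, np.float64(0.0807), array([0.6296, 0.0298]))
scene (array([0.6314, 0.0314]), 0.0127, 58, np.float64(0.0998), array([0.6329, 0.032 ])) (array([0.6319, 0.0309]), 0.0241, 163, np.float64(0.0761), array([0.6362, 0.0281]))
```

Small stands on pad_2 (about 4 mm). Medium is at (.4797, .095).

>>> {"api": "carry_out", "payload": {
  "deltas": [
    [[-6, 0, -10, 0, 45], [0, 0, -30, 0, 45], [0, 0, -30, 0, 45], [0, 0, -20, 0, 45], [0, 0, 0, 0, 45]]
  ]
}}

```text
t: 16.85
eef_pos: [0.4825, 0.0929, 0.1012]
orientation: [0.717, -0.011, 0.697, -0.006]
force: [0.4, 0.6, 0.1]
width: 0.0447
```

```bash
python3 -c "
from h import *
st()"
```

```text
t 16.85 pos [482.5  92.9 101.2] tooldir deg [ 1.56 -1.41] jaw 0.4 F [0.4 0.6 0.1] w 44.7
```

>>> {"api": "carry_out", "payload": {
  "deltas": [
    [[-3, 2, -10, 0, 45], [0, 0, -6, 0, 45], [-1, 0, -2, 0, 42], [0, 0, 0, 0, 42], [0, 0, 0, 0, 42]]
  ]
}}

```text
t: 17.35
eef_pos: [0.4801, 0.0952, 0.0837]
orientation: [0.717, -0.011, 0.696, -0.006]
force: [-0.1, 0.9, -0.1]
width: 0.042
```

```bash
python3 -c "
from h import *
st()"
```

```text
t 17.35 pos [480.1  95.2  83.7] tooldir deg [ 1.7  -1.38] jaw 0.4 F [-0.1  0.9 -0.1] w 42.0
```

>>> {"api": "carry_out", "payload": {
  "deltas": [
    [[0, 0, 0, 0, 0], [0, 0, 0, 0, 0], [0, 0, 0, 0, 0], [0, 0, 8, 0, 0], [0, 0, 20, 0, 0]]
  ],
  "grip_force": 60
}}

```text
t: 17.85
eef_pos: [0.4789, 0.0947, 0.1118]
orientation: [0.716, -0.011, 0.698, -0.007]
force: [0.4, -0.9, -2.9]
width: 0.0195
```

```bash
python3 -c "
from h import *
st()"
```

```text
t 17.85 pos [478.9  94.7 111.8] tooldir deg [ 1.52 -1.43] jaw 0.4 F [ 0.4 -0.9 -2.9] w 19.5
```

>>> {"api": "carry_out", "payload": {
  "deltas": [
    [[0, 0, 30, 0, 0], [0, 0, 35, 0, 0], [10, -10, 25, 0, 0], [25, -25, 5, 0, 0], [30, -30, 0, 0, 0]]
  ]
}}

```text
t: 18.35
eef_pos: [0.5413, 0.0336, 0.2161]
orientation: [0.717, -0.014, 0.697, -0.002]
force: [0.7, 0.6, -2.8]
width: 0.0198
```

>>> {"api": "carry_out", "payload": {
  "deltas": [
    [[30, -30, 0, 0, 0], [25, -25, 0, 0, 0], [15, -15, 0, 0, 0], [5, -8, 0, 0, 0], [0, 0, 0, 0, 0]]
  ]
}}

```text
t: 18.85
eef_pos: [0.6199, -0.0533, 0.2184]
orientation: [0.717, -0.012, 0.697, -0.004]
force: [-0.3, 0.3, -2.2]
width: 0.0199
```

```bash
python3 -c "
from h import *
st()"
```

```text
t 18.85 pos [619.9 -53.3 218.4] tooldir deg [ 1.63 -1.32] jaw 0.7 F [-0.3  0.3 -2.2] w 19.9
```

>>> {"api": "carry_out", "payload": {
  "deltas": [
    [[2, 2, -15, 0, 0], [0, 0, -35, 0, 0], [0, 0, -30, 0, 0], [0, 0, -12, 0, 0], [0, 0, 0, 0, 0]]
  ]
}}

```text
t: 19.35
eef_pos: [0.6178, -0.0437, 0.1225]
orientation: [0.717, -0.014, 0.697, -0.0]
force: [-0.1, 0.3, -1.8]
width: 0.0194
```

```bash
python3 -c "
from h import *
st()"
```

```text
t 19.35 pos [617.8 -43.7 122.5] tooldir deg [ 1.57 -1.11] jaw 1.1 F [-0.1  0.3 -1.8] w 19.4
```

>>> {"api": "carry_out", "payload": {
  "deltas": [
    [[4, -7, 0, 0, 0], [0, 0, -8, 0, 0], [0, 0, -6, 0, 0], [0, 0, -2, 0, 0], [0, 0, 0, 0, 0]]
  ]
}}

```text
t: 19.85
eef_pos: [0.6238, -0.05, 0.1088]
orientation: [0.718, -0.014, 0.696, 0.0]
force: [-0.1, -0.2, -3.3]
width: 0.0196
```

```bash
python3 -c "
from h import *
st()"
```

```text
t 19.85 pos [623.8 -50.  108.8] tooldir deg [ 1.85 -1.1 ] jaw 1.2 F [-0.1 -0.2 -3.3] w 19.6
```

>>> {"api": "carry_out", "payload": {
  "deltas": [
    [[-1, -1, -3, 0, 0], [0, 0, -1.5, 0, 0], [0, 0, 0, 0, 0], [0, 0, 0, 0, 0], [0, 0, 0, 0, 0]]
  ]
}}

```text
t: 20.35
eef_pos: [0.6236, -0.0508, 0.1059]
orientation: [0.719, -0.014, 0.695, 0.0]
force: [0.1, 0.0, -3.0]
width: 0.0202
```

```bash
python3 -c "
from h import *
st()"
```

```text
t 20.35 pos [623.6 -50.8 105.9] tooldir deg [ 2.01 -1.09] jaw 1.2 F [ 0.1  0.  -3. ] w 20.2
```

>>> {"api": "carry_out", "payload": {
  "deltas": [
    [[-1, 0, -2, 0, 0], [0, 0, -1, 0, 0], [0, 0, 0, 0, 0], [0, 0, 0, 0, 0], [0, 0, 0, 0, 0]]
  ]
}}

```text
t: 20.85
eef_pos: [0.624, -0.0504, 0.1058]
orientation: [0.721, -0.014, 0.693, 0.0]
force: [-0.6, -0.4, 0.2]
width: 0.0198
```

```bash
python3 -c "
from h import *
st()"
```

```text
t 20.85 pos [624.  -50.4 105.8] tooldir deg [ 2.26 -1.11] jaw 1.2 F [-0.6 -0.4  0.2] w 19.8
```

Contact. Releasing, then on to the tall canister.

>>> {"api": "carry_out", "payload": {
  "deltas": [
    [[0, 0, 0, 0, 45], [0, 0, 0, 0, 45], [0, 0, 0, 0, 45], [0, 0, 20, 0, 45], [0, 0, 40, 0, 45]]
  ]
}}

```text
t: 21.35
eef_pos: [0.6215, -0.0506, 0.162]
orientation: [0.718, -0.014, 0.696, 0.001]
force: [0.6, 0.6, 0.4]
width: 0.0451
```

>>> {"api": "carry_out", "payload": {
  "deltas": [
    [[-10, 15, 40, 0, 45], [-20, 42, 5, 0, 45], [-20, 42, 0, 0, 45], [-20, 42, 0, 0, 45], [-20, 42, 0, 0, 45]]
  ]
}}

```text
t: 21.85
eef_pos: [0.5342, 0.1297, 0.2145]
orientation: [0.722, -0.009, 0.692, -0.005]
force: [0.2, 0.1, -0.7]
width: 0.0451
```

>>> {"api": "carry_out", "payload": {
  "deltas": [
    [[-20, 42, 0, 0, 45], [-20, 42, 0, 0, 45], [-15, 30, 0, 0, 45], [-10, 15, 0, 0, 45], [0, 0, 0, 0, 45]]
  ]
}}

```text
t: 22.35
eef_pos: [0.4624, 0.2717, 0.2165]
orientation: [0.723, -0.011, 0.69, 0.0]
force: [0.5, 0.1, -0.6]
width: 0.0449
```

Run:
```python
from w import *
s,p,P=wrist('w8');st()
g=(.457,.3025);print(find(P,.094,.108,g,.045),find(P,.119,.132,g,.045))
g=(.6225,-.051)
for n in('side','scene'):
    p,d=arm.capture(n);P,_,_=cloud(n,d);print(n,find(P,.117,.134,g,.03),find(P,.094,.108,g,.03))
cv2.imwrite('pics/scene8.png',p[...,::-1])
```

```text
t 22.4 pos [463.2 270.3 216.5] tooldir deg [ 2.68 -0.88] jaw 0.9 F [-0.3  0.1  0. ] w 45.1
(array([0.4558, 0.3056]), 0.0311, 3707, np.float64(0.1007), array([0.4556, 0.307 ])) (array([0.4558, 0.3057]), 0.0109, 670, np.float64(0.1245), array([0.4557, 0.3061]))
side (array([ 0.6249, -0.0526]), 0.0119, 56, np.float64(0.1257), array([ 0.6245, -0.0536])) (array([ 0.624 , -0.0513]), 0.028, 206, np.float64(0.1023), array([ 0.6229, -0.0583]))
scene (array([ 0.6259, -0.0553]), 0.0112, 65, np.float64(0.1219), array([ 0.6264, -0.0559])) (array([ 0.6253, -0.054 ]), 0.0273, 241, np.float64(0.0986), array([ 0.6296, -0.0585]))
```

Medium is on pad_3 (about 4 mm). Tall is at (.4558, .3056).

>>> {"api": "carry_out", "payload": {
  "deltas": [
    [[-5, 20, 0, 0, 45], [-2, 15, 0, 0, 45], [0, 0, -25, 0, 45], [0, 0, -30, 0, 45], [0, 0, 0, 0, 45]]
  ]
}}

```text
t: 23.0
eef_pos: [0.4631, 0.2982, 0.1603]
orientation: [0.725, -0.006, 0.689, -0.007]
force: [-0.6, 1.3, 1.0]
width: 0.045
```

```bash
python3 -c "
from h import *
st()"
```

```text
t 23.0 pos [463.1 298.2 160.3] tooldir deg [ 2.87 -1.1 ] jaw -0.0 F [-0.6  1.3  1. ] w 45.0
```

>>> {"api": "carry_out", "payload": {
  "deltas": [
    [[-6, 6, -5, 0, 45], [-2, 1, -10, 0, 45], [0, 0, -20, 0, 45], [0, 0, 0, 0, 45], [0, 0, 0, 0, 45]]
  ]
}}

```text
t: 23.5
eef_pos: [0.4568, 0.3062, 0.1272]
orientation: [0.726, -0.005, 0.688, -0.007]
force: [0.6, 0.1, 0.2]
width: 0.0454
```

```bash
python3 -c "
from h import *
st()"
```

```text
t 23.5 pos [456.8 306.2 127.2] tooldir deg [ 3.08 -1.  ] jaw -0.2 F [0.6 0.1 0.2] w 45.4
```

>>> {"api": "carry_out", "payload": {
  "deltas": [
    [[-1, 0, -12, 0, 45], [0, 0, -7, 0, 42], [0, 0, -2, 0, 42], [0, 0, 0, 0, 42], [0, 0, 0, 0, 42]]
  ]
}}

```text
t: 24.0
eef_pos: [0.4566, 0.3067, 0.1065]
orientation: [0.727, -0.004, 0.687, -0.007]
force: [-0.2, -0.9, -0.1]
width: 0.0417
```

```bash
python3 -c "
from h import *
st()"
```

```text
t 24.0 pos [456.6 306.7 106.5] tooldir deg [ 3.22 -0.91] jaw -0.2 F [-0.2 -0.9 -0.1] w 41.7
```

>>> {"api": "carry_out", "payload": {
  "deltas": [
    [[0, 0, -1, 0, 0], [0, 0, 0, 0, 0], [0, 0, 0, 0, 0], [0, 0, 8, 0, 0], [0, 0, 15, 0, 0]]
  ],
  "grip_force": 70
}}

```text
t: 24.5
eef_pos: [0.4554, 0.3058, 0.1281]
orientation: [0.726, -0.005, 0.688, -0.008]
force: [0.0, 0.0, -3.5]
width: 0.0191
```

```bash
python3 -c "
from h import *
st()"
```

```text
t 24.5 pos [455.4 305.8 128.1] tooldir deg [ 3.04 -1.05] jaw -0.2 F [ 0.   0.  -3.5] w 19.1
```

>>> {"api": "carry_out", "payload": {
  "deltas": [
    [[0, 0, 25, 0, 0], [0, 0, 35, 0, 0], [0, 0, 35, 0, 0], [5, -15, 20, 0, 0], [12, -30, 5, 0, 0]]
  ]
}}

```text
t: 25.0
eef_pos: [0.4695, 0.2638, 0.2553]
orientation: [0.725, -0.007, 0.689, -0.004]
force: [1.8, 0.0, -3.1]
width: 0.0195
```

>>> {"api": "carry_out", "payload": {
  "deltas": [
    [[15, -38, 0, 0, 0], [15, -38, 0, 0, 0], [15, -38, 0, 0, 0], [15, -38, 0, 0, 0], [15, -38, 0, 0, 0]]
  ]
}}

```text
t: 25.5
eef_pos: [0.5452, 0.0694, 0.2602]
orientation: [0.727, -0.008, 0.687, -0.0]
force: [0.6, 0.8, -3.5]
width: 0.0194
```

```bash
python3 -c "
from h import *
st()"
```

```text
t 25.5 pos [545.2  69.4 260.2] tooldir deg [ 3.23 -0.67] jaw 0.7 F [ 0.6  0.8 -3.5] w 19.4
```

Remaining: +66, −209.

>>> {"api": "carry_out", "payload": {
  "deltas": [
    [[12, -38, 0, 0, 0], [12, -38, 0, 0, 0], [12, -38, 0, 0, 0], [12, -38, 0, 0, 0], [10, -28, 0, 0, 0]]
  ]
}}

```text
t: 26.0
eef_pos: [0.6034, -0.1212, 0.2622]
orientation: [0.727, -0.008, 0.687, -0.001]
force: [-0.5, -0.2, -2.6]
width: 0.0194
```

>>> {"api": "carry_out", "payload": {
  "deltas": [
    [[5, -10, 0, 0, 0], [0, 0, 0, 0, 0], [0, 0, -20, 0, 0], [0, 0, -30, 0, 0], [0, 0, 0, 0, 0]]
  ]
}}

```text
t: 26.5
eef_pos: [0.6076, -0.1333, 0.2121]
orientation: [0.727, -0.006, 0.687, -0.002]
force: [-0.8, -0.7, -3.7]
width: 0.0198
```

Run:
```python
from w import *
st();s,p,P=wrist('w9')
cv2.imwrite('pics/w9.png',p[...,::-1])
hsv=cv2.cvtColor(p,cv2.COLOR_RGB2HSV)
print(find(P,.13,.16,(.62,-.12),.08))
p2,d=arm.capture('side');P,_,_=cloud('side',d);h=cv2.cvtColor(p2,cv2.COLOR_RGB2HSV)
a=p2[130:280,200:400];cv2.imwrite('pics/c9.png',np.hstack([cv2.resize(x,(400,300),interpolation=cv2.INTER_CUBIC) for x in (p,a)])[...,::-1])
```

```text
t 26.5 pos [ 607.6 -133.3  212.1] tooldir deg [ 3.21 -0.7 ] jaw 0.3 F [-0.8 -0.7 -3.7] w 19.8
(array([ 0.6078, -0.1236]), 0.0289, 665, np.float64(0.1463), array([ 0.6059, -0.1076]))
```

View pics/c9.png

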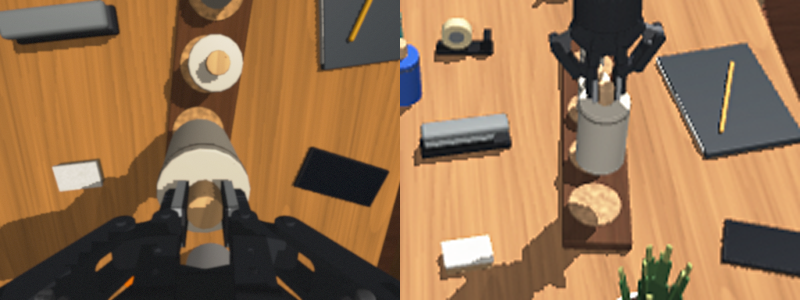

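Tall is held upright above pad_4 with about a 3° tool tilt, so the bottom hangs roughly 6 mm further in +x than the TCP. I'll aim the TCP at (.605, −.138).

>>> {"api": "carry_out", "payload": {
  "deltas": [
    [[-2, -5, -15, 0, 0], [0, 0, -25, 0, 0], [0, 0, -20, 0, 0], [0, 0, -8, 0, 0], [0, 0, 0, 0, 0]]
  ]
}}

```text
t: 27.1
eef_pos: [0.6131, -0.1347, 0.1564]
orientation: [0.733, -0.009, 0.68, -0.002]
force: [0.4, 0.6, -3.5]
width: 0.0193
```

```bash
python3 -c "
from h import *
st()"
```

```text
t 27.1 pos [ 613.1 -134.7  156.4] tooldir deg [ 4.34 -0.8 ] jaw 0.6 F [ 0.4  0.6 -3.5] w 19.3
```

>>> {"api": "carry_out", "payload": {
  "deltas": [
    [[-8, -3, 0, 0, 0], [-2, 0, -8, 0, 0], [0, 0, -8, 0, 0], [0, 0, -2, 0, 0], [0, 0, 0, 0, 0]]
  ]
}}

```text
t: 27.6
eef_pos: [0.6042, -0.1379, 0.1415]
orientation: [0.735, -0.009, 0.678, -0.002]
force: [-0.2, 1.0, -2.0]
width: 0.0195
```

```bash
python3 -c "
from h import *
st()"
```

```text
t 27.6 pos [ 604.2 -137.9  141.5] tooldir deg [ 4.67 -0.87] jaw 0.6 F [-0.2  1.  -2. ] w 19.5
```

>>> {"api": "carry_out", "payload": {
  "deltas": [
    [[-1, 0, -8, 0, 0], [0, 0, -4, 0, 0], [0, 0, 0, 0, 0], [0, 0, 0, 0, 0], [0, 0, 0, 0, 0]]
  ]
}}

```text
t: 28.1
eef_pos: [0.6034, -0.1377, 0.1282]
orientation: [0.735, -0.009, 0.678, -0.002]
force: [1.0, -0.3, -2.9]
width: 0.0194
```

```bash
python3 -c "
from h import *
st()"
```

```text
t 28.1 pos [ 603.4 -137.7  128.2] tooldir deg [ 4.65 -0.85] jaw 0.6 F [ 1.  -0.3 -2.9] w 19.4
```

>>> {"api": "carry_out", "payload": {
  "deltas": [
    [[0, 0, -2, 0, 0], [0, 0, -2, 0, 0], [0, 0, 0, 0, 0], [0, 0, 0, 0, 0], [0, 0, 0, 0, 0]]
  ]
}}

```text
t: 28.6
eef_pos: [0.6062, -0.138, 0.1283]
orientation: [0.738, -0.01, 0.675, -0.003]
force: [-0.2, -0.7, -2.7]
width: 0.0194
```

```bash
python3 -c "
from h import *
st()"
```

```text
t 28.6 pos [ 606.2 -138.   128.3] tooldir deg [ 5.07 -0.95] jaw 0.6 F [-0.2 -0.7 -2.7] w 19.4
```

```bash
python3 -c "
from h import *
s=arm.get_state();print(s['qpos'].round(3),s['qd'].round(3),s['joint_torque'].round(1),s['wrist_torque'].round(2))"
```

```text
[ 0.361  0.571 -0.332  1.791  0.28   0.733 -0.105] [-0.001 -0.001 -0.001  0.001  0.002 -0.002  0.002] [ -0.  -72.1  -4.  -24.    0.1  -0.6  -0. ] [ 0.04  0.12 -0.  ]
```

>>> {"api": "carry_out", "payload": {
  "deltas": [
    [[-2, 0, -3, 0, 0], [0, 0, -2, 0, 0], [0, 0, 0, 0, 0], [0, 0, 0, 0, 0], [0, 0, 0, 0, 0]]
  ]
}}

```text
t: 29.1
eef_pos: [0.608, -0.1384, 0.1281]
orientation: [0.741, -0.01, 0.671, -0.003]
force: [-1.8, 0.6, 0.1]
width: 0.0197
```

```bash
python3 -c "
from h import *
st()"
```

```text
t 29.1 pos [ 608.  -138.4  128.1] tooldir deg [ 5.63 -1.07] jaw 0.6 F [-1.8  0.6  0.1] w 19.7
```

Run:
```python
from w import *
for n in('side','scene'):
    p,d=arm.capture(n);P,_,_=cloud(n,d);h=cv2.cvtColor(p,cv2.COLOR_RGB2HSV)
    for z in(.03,.045,.06,.075,.09,.105):
        m=(abs(P[...,2]-z)<.006)&(np.hypot(P[...,0]-.611,P[...,1]+.14)<.045)&(h[...,1]<80);q=P[m][:,:2]
        if len(q)<10: print(n,z,len(q));continue
        A=np.c_[2*q,np.ones(len(q))];s=np.linalg.lstsq(A,(q**2).sum(1),rcond=None)[0];print(n,z,len(q),s[:2].round(4),np.sqrt(s[2]+s[0]**2+s[1]**2).round(4))
```

```text
side 0.03 51 [ 0.613  -0.1394] 0.0299
side 0.045 75 [ 0.6127 -0.1394] 0.0304
side 0.06 62 [ 0.6119 -0.1398] 0.0298
side 0.075 69 [ 0.6105 -0.1396] 0.03
side 0.09 77 [ 0.6105 -0.1387] 0.0307
side 0.105 73 [ 0.6096 -0.1398] 0.0296
scene 0.03 93 [ 0.615  -0.1445] 0.0286
scene 0.045 104 [ 0.6123 -0.1436] 0.0301
scene 0.06 102 [ 0.6117 -0.1438] 0.0301
scene 0.075 100 [ 0.6112 -0.144 ] 0.0298
scene 0.09 103 [ 0.6114 -0.1443] 0.0291
scene 0.105 111 [ 0.6097 -0.1438] 0.0298
```

The base is at (.613, −.140), tilted only about 2.5°, over pad_4's middle. Releasing gently.

>>> {"api": "carry_out", "payload": {
  "deltas": [
    [[0, 0, 0, 0, 26], [0, 0, 0, 0, 34], [0, 0, 0, 0, 45], [0, 0, 0, 0, 45], [0, 0, 10, 0, 45]]
  ]
}}

```text
t: 29.7
eef_pos: [0.6081, -0.1383, 0.137]
orientation: [0.741, -0.01, 0.672, -0.003]
force: [-1.2, -0.2, -0.1]
width: 0.0452
```

>>> {"api": "carry_out", "payload": {
  "deltas": [
    [[0, 0, 25, 0, 45], [0, 0, 40, 0, 45], [-20, 0, 40, 0, 45], [-40, 0, 10, 0, 45], [-40, 0, 0, 0, 45]]
  ]
}}

```text
t: 30.2
eef_pos: [0.51, -0.1365, 0.2592]
orientation: [0.742, -0.01, 0.67, -0.001]
force: [-0.5, -0.6, -0.4]
width: 0.0449
```

>>> {"api": "carry_out", "payload": {
  "deltas": [
    [[-30, 0, 0, 0, 45], [-10, 0, 0, 0, 45], [0, 0, 0, 0, 45], [0, 0, 0, 0, 45], [0, 0, 0, 0, 45]]
  ]
}}

```text
t: 30.7
eef_pos: [0.4669, -0.1369, 0.2636]
orientation: [0.744, -0.011, 0.668, -0.003]
force: [0.1, -0.4, 0.1]
width: 0.0448
```

Run:
```python
from w import *
st()
G={'tiny':(.036,.642,.13),'small':(.058,.632,.0365),'medium':(.08,.6225,-.051),'tall':(.102,.611,-.1395)}
for n in('side','scene'):
    p,d=arm.capture(n);P,_,_=cloud(n,d)
    for k,(h,x,y) in G.items():
        a=find(P,h+.015,h+.027,(x,y),.04);b=find(P,h+.036,h+.055,(x,y),.03)
        print(n,k,'lid',a[:2],'z',a[3],'knob',b[0] if b else None,b[3] if b else None)
    cv2.imwrite(f'pics/{n}F.png',p[...,::-1])
a=cv2.imread('pics/sideF.png')[60:360,200:400];b=cv2.imread('pics/sceneF.png')[90:315,200:425]
cv2.imwrite('pics/F.png',np.hstack([cv2.resize(a,(400,600)),cv2.resize(b,(400,400)).repeat(1,0) if 0 else cv2.copyMakeBorder(cv2.resize(b,(400,400)),0,200,0,0,0)]))
```

```text
t 30.7 pos [ 466.9 -136.9  263.6] tooldir deg [ 6.13 -1.12] jaw 0.7 F [ 0.1 -0.4  0.1] w 44.8
side tiny lid (array([0.6447, 0.1288]), 0.0195) z 0.0575 knob [0.6438 0.1281] 0.0816
side small lid (array([0.6309, 0.0354]), 0.0243) z 0.0803 knob [0.6318 0.0377] 0.1036
side medium lid (array([ 0.6247, -0.0525]), 0.028) z 0.1022 knob [ 0.6255 -0.0532] 0.1257
side tall lid (array([ 0.6131, -0.1404]), 0.0329) z 0.1247 knob [ 0.6131 -0.1406] 0.1475
scene tiny lid (array([0.6451, 0.1257]), 0.0197) z 0.0547 knob [0.6454 0.1263] 0.0775
scene small lid (array([0.632 , 0.0312]), 0.0235) z 0.0764 knob [0.6311 0.0344] 0.0996
scene medium lid (array([ 0.6261, -0.0551]), 0.0276) z 0.0983 knob [ 0.6251 -0.0546] 0.122
scene tall lid (array([ 0.6131, -0.1443]), 0.0319) z 0.1205 knob [ 0.6142 -0.1439] 0.1439
```

View pics/F.png

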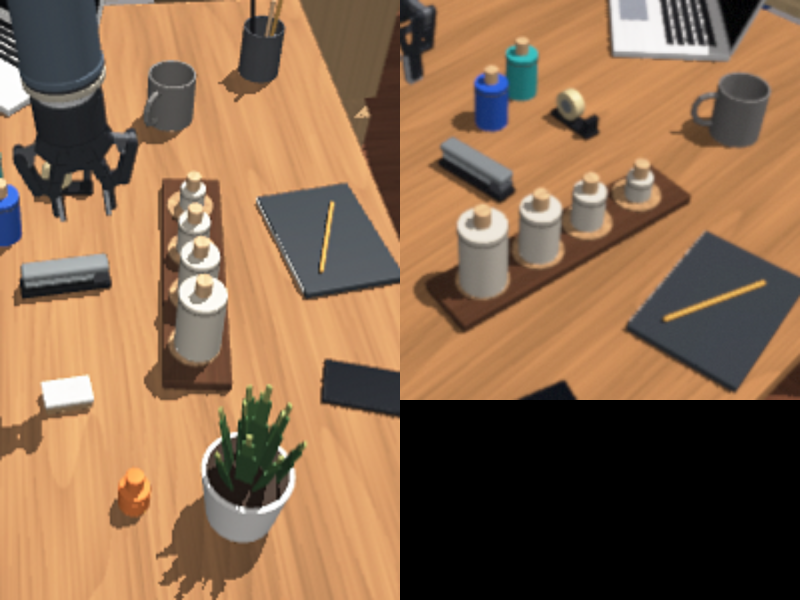

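All four canisters stand upright on their pads, falling in height from the plant to the mug. They are within about 5 mm of the pad middles in both views, and the gripper is clear.

```bash
python3 -c "
from cell import arm
print(arm.hand_in())"
```

```text
the job is handed in; nothing more can be done
None
```

All four canisters are on the board and the job is handed in. From the plant end (−y) to the mug end: tall on pad_4, medium on pad_3, small on pad_2, tiny on pad_1. I picked each up by its knob and lowered it until the force reading showed contact before letting go. It took about 31 s of the 93 s.

**Last checks (side and scene cameras):**
- All four stand upright, with lid and knob heights matching canisters resting on the pads.
- Their middles are about 2–6 mm from the pad middles, against the 13 mm limit.
- The mug looked undisturbed and I went nowhere near it. I judged that by eye and did not measure it. The look-alikes were left alone.
- The gripper was open and clear of everything.

**What disagreed or was off:**
- The two fixed cameras differed by about 2–4 mm throughout.
- On the first try at tiny the fingers pressed its lid (about 8 N), so I raised the tool slightly. Its grip then read 28 mm wide on a 22 mm knob, but it held.
- The tool's tilt crept up to about 6° over the run. I allowed for it when setting the tall canister down; that one was about 2.5° off before release and stood straight afterwards.

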